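# Load the capper's bottle nest

### The job

Make the bottle nest ready for the capping press: first lower the loose nest plate by its handle over both dowel pins of the grey base, so that it lies flat with the coloured discs showing through its pockets. Then set the three white bottles with red, blue and green caps one after another into the pockets, each upright on the disc of its cap's colour, setting everything down without dropping it. Leave the white bottle with the black cap and the amber bottle standing where they are, and let go of everything at the end.

Things in the scene. Friction and masses are not known exactly. Their poses are not given: they have to be found in the camera images.
- base: Fixed grey slab 192 x 212 x 12 mm on the bench. Origin: on its underside, below where the plate's handle centre belongs; slab x -102..90, y -106..106 mm; z up. Two upright brass dowel pins, 10 mm thick, at (-20, -82) and (-20, 82), tops at z 33 mm, the last 7 mm tapered. Coloured discs on it at (-60, 0), (38, -68), (38, 68), colours shuffled.
- plate_handle (a point): Loose aluminium nest plate, 8 mm thick, 0.4 kg. Point: centre of its black bar handle (62 mm along y, 12 wide, 14 high), 36 mm above the plate's underside, near its balance point; z up. Plate x -96..84, y -100..100 mm; 13 mm dowel holes at (-20, +-82); 54 mm pockets at (-60, 0), (38, +-68). Fits only with its x, y along the base's; seated, this point is 48 mm above the base's origin.
- disc_red: Fixed red disc on the base, 46 mm diameter, 2 mm thick, marking the place of the white bottle with the red cap; the plate's pocket comes round it. Origin: centre of its underside, 12 mm above the bench; a bottle on it stands 14 mm above the bench, its centre 47 mm above this origin.
- bottle_red_mid (a point): White plastic bottle with a red cap, 38 mm diameter, 90 mm tall: straight body up to 60 mm, shoulder, then a cap of 30 mm diameter from 72 to 90 mm; a band near the foot in the cap's colour; about 80 g, stands upright. The point is its centre, 45 mm above its underside; z is up.
- disc_blue: Fixed blue disc on the base, 46 mm diameter, 2 mm thick, marking the place of the white bottle with the blue cap; the plate's pocket comes round it. Origin: centre of its underside, 12 mm above the bench; a bottle on it stands 14 mm above the bench, its centre 47 mm above this origin.
- bottle_blue_mid (a point): White plastic bottle with a blue cap, 38 mm diameter, 90 mm tall: straight body up to 60 mm, shoulder, then a cap of 30 mm diameter from 72 to 90 mm; a band near the foot in the cap's colour; about 80 g, stands upright. The point is its centre, 45 mm above its underside; z is up.
- disc_green: Fixed green disc on the base, 46 mm diameter, 2 mm thick, marking the place of the white bottle with the green cap; the plate's pocket comes round it. Origin: centre of its underside, 12 mm above the bench; a bottle on it stands 14 mm above the bench, its centre 47 mm above this origin.
- bottle_green_mid (a point): White plastic bottle with a green cap, 38 mm diameter, 90 mm tall: straight body up to 60 mm, shoulder, then a cap of 30 mm diameter from 72 to 90 mm; a band near the foot in the cap's colour; about 80 g, stands upright. The point is its centre, 45 mm above its underside; z is up.
- bottle_black_mid (a point): Does not belong in the nest: white plastic bottle with a black cap, 38 mm diameter, 90 mm tall: straight body up to 60 mm, shoulder, then a cap of 30 mm diameter from 72 to 90 mm; a band near the foot in the cap's colour; about 80 g, stands upright. The point is its centre, 45 mm above its underside; z is up.
- bottle_amber_mid (a point): Does not belong in the nest: amber-brown bottle with a blue cap, 38 mm diameter, 90 mm tall: straight body up to 60 mm, shoulder, then a cap of 30 mm diameter from 72 to 90 mm; a band near the foot in the cap's colour; about 80 g, stands upright. The point is its centre, 45 mm above its underside; z is up.

How it is judged:
By the outcome, as a careful person would: the job done as asked, in the order asked, and still so for the second after the job is handed in, with the robot touching nothing.
It also fails if it takes over 128 s, if anything falls off the work surface, if the arm or the gripper's body presses on something with over 40 N, if the wrist force passes 120 N, or if a joint passes its speed limit or range.

### The arm

A 6-joint arm with a two-finger parallel gripper is mounted at the origin on the work surface. World frame = base frame: x ahead of the robot, y to its left, z up, the work surface at z = 0. Lengths are in mm, angles in rad, forces in N, time in s.
With the tool pointing down it reaches from about 400 to 925 mm from the base axis. Payload 12.5 kg.
Tool frame: the origin (TCP) lies midway between the tips of the shut fingers; the grasp point (between the pads) lies 19 mm behind it; z points along the fingers, y is the direction in which the jaws open and shut (so a half turn about z gives the same grasp; the last joint's range is limited). The gripper opens to 95 mm and grips with 3 to 60 N. Pads are 20 mm wide; open, the fingers measure 119 mm over their backs; the gripper's body (75 mm by 180 mm) begins 59 mm behind the grasp point.
Start: joints at [0.996, 0.491, 1.559, -0, 1.092, -0.106], TCP at [282.372, 557.595, 214.661] pointing down, gripper open.
Joint ranges: [-3.1, 3.1], [-0.84, 2.19], [0.05, 2.79], [-1.13, 4.28], [0.06, 2.93], [-2.69, 2.69]. Speed limits (rad/s): [2.22, 2.22, 2.79, 3.14, 3.14, 3.14].

### API

Orientations are given as [roll, pitch, yaw] about the fixed x, y, z axes, in that order (R = Rz(yaw) Ry(pitch) Rx(roll)).
In Python, from cell import * gives the robot as it stands. The module is installed in compiled form; this text tells all that it offers.
- The arm moves only by the tool carry_out, never from a script. Its argument "moves" is a list of rows, each an object of numbers: "dx", "dy", "dz": the shift along the tool's x, y, z in m; "twist": the turn about the tool's z in degrees. A call has 1 to 5 rows; each row is the pose to reach, as a shift and turn from the pose commanded when the call began, along the tool's axes at that moment; what a row does not reach only later rows make up. A row lasts 1/10 s, in which the tool goes at most 50 mm and 8.59 degrees, less where a joint would pass 70% of its speed; a pose out of reach is approached as far as the arm can. A call with a gripper value outside its range is refused whole. "grip" is the finger opening in m, from 0 to 0.0951, set as the call begins (left out, the last holds). The fingers move at their own pace and stop on an object; the grip force is fixed at half the most. Time passes only in rows, so rows that repeat a pose let the fingers close. It gives the time, the measured TCP pose, the force and the opening at its end, in the units of the state.
- state(): the state, without advancing time (a new reading comes with each control period).
- read_camera(name): name is "scene" or "top" or "wrist"; returns (picture, depth): 420x560x3 uint8, red, green, blue; 420x560 float32, mm along the optical axis (not along the pixel's ray), 0 where there is no reading.
- camera_info(name): a dict with "mtx" (3x3 intrinsics, pixels), "dist_coeffs" ([k1, k2, p1, p2, k3] as OpenCV has them; the pictures are not rectified), "R" (3x3) and "t" (3): a world point X has camera coordinates R X + t. Camera axes: x right, y down, z forward; pixel columns grow to the right and rows downward; lengths in mm; the calibration is good to about 2 mm. A picture is of the moment at which its call begins: read the wrist's pose just before it. camera_info takes no time and is no camera call; for the wrist camera it gives the pose at the moment of the call.
- job_done(): hands the job in, once; it reports no verdict.
The state is a dict: "t": time; "joints": joint angles; "qvel": joint speeds; "tau": joint torques, N m; "eef_pos": TCP position; "tcp_rot": TCP orientation; "ft_force": force on the tool from outside, world axes, zero at the start; "moment": the same for the moment, N m; "opening": opening from 0.0 (shut) to 1.0 (fully open).
Only numpy, scipy, OpenCV 4.12 (cv2) and the standard library are available. Lean on these libraries where they do the work, as an engineer would, in place of code of your own. Each camera call takes 0.05 s, during which the arm holds its last target. There are 200 camera calls.

## Working session

There is one attempt and no reset: what is moved stays moved. The work goes in short steps, Python scripts to look and compute and a tool call to move; the robot and the scene stay as the last step left them, time stands still between calls to the robot, and variables do not carry over. Pictures are saved under pics/ and viewed, about 12 in all and at most 16, crops included, and the job is handed in when it is done.

Besides the shell and the picture viewer there is one more tool, called after ">>>" as name([rows], argument=value, ...), one row to a line, values as JSON. carry_out: Moves the arm, as the interface text tells. Its arguments: {"type":"object","properties":{"moves":{"type":"array","items":{"type":"object","properties":{"dx":{"type":"number"},"dy":{"type":"number"},"dz":{"type":"number"},"twist":{"type":"number"}}}},"grip":{"type":"number"}},"required":["moves"]}

```bash
mkdir -p pics
cat > h.py <<'E'
from cell import *
import numpy as np, cv2
def cast(info,uv,z):
    uv=np.asarray(uv,float).reshape(-1,1,2)
    n=cv2.undistortPoints(uv,np.array(info["mtx"],float),np.array(info["dist_coeffs"],float)).reshape(-1,2)
    R=np.array(info["R"]);t=np.array(info["t"]);c=-R.T@t
    d=np.c_[n,np.ones(len(n))]@R
    return c+d*((z-c[2])/d[:,2])[:,None]
def cloud(info,depth):
    h,w=depth.shape;v,u=np.mgrid[:h,:w]
    n=cv2.undistortPoints(np.stack([u,v],-1).reshape(-1,1,2).astype(float),np.array(info["mtx"],float),np.array(info["dist_coeffs"],float)).reshape(-1,2)
    P=np.c_[n,np.ones(len(n))]*depth.reshape(-1,1)
    return ((P-np.array(info["t"]))@np.array(info["R"])).reshape(h,w,3)
def shot(name,fn):
    i=camera_info(name);p,d=read_camera(name)
    cv2.imwrite("pics/"+fn+".png",p[:,:,::-1]);np.savez("pics/"+fn+".npz",p=p,d=d,**{k:np.array(v) for k,v in i.items()})
    return i,p,d
def load(fn):
    z=np.load("pics/"+fn+".npz");return z,z["p"],z["d"]
E
python3 - <<'E'
from h import *
np.set_printoptions(precision=3,suppress=True)
print(state())
for n in ["top","scene","wrist"]:
    i,p,d=shot(n,n+"0"); print(n,-np.array(i["R"]).T@i["t"],i["mtx"],i["R"])
E
```

```text
{'t': 0.0, 'joints': array([ 0.996,  0.492,  1.559, -0.   ,  1.092, -0.106]), 'qvel': array([-0.   ,  0.   , -0.   , -0.001, -0.001,  0.   ]), 'tau': array([  0.005, -61.264, -25.819,   0.069,   0.048,  -0.   ]), 'eef_pos': array([282.258, 557.376, 214.046]), 'tcp_rot': array([-3.14 , -0.   ,  2.673]), 'ft_force': array([0.034, 0.092, 0.414]), 'moment': array([ 0.04 , -0.002, -0.005]), 'opening': 1.0005894226704606}
top [479.752 -14.127 841.448] [[399.871   0.    274.969]
 [  0.    399.871 207.265]
 [  0.      0.      1.   ]] [[ 0.021 -0.999 -0.043]
 [-0.995 -0.017 -0.103]
 [ 0.102  0.045 -0.994]]
scene [1005.199  345.276  644.036] [[380.694   0.    282.98 ]
 [  0.    380.694 209.441]
 [  0.      0.      1.   ]] [[-0.589  0.808 -0.012]
 [ 0.571  0.406 -0.714]
 [-0.572 -0.427 -0.7  ]]
wrist [220.2   590.617 384.009] [[299.622   0.    281.465]
 [  0.    299.622 205.277]
 [  0.      0.      1.   ]] [[ 0.452  0.892  0.   ]
 [ 0.864 -0.438  0.25 ]
 [ 0.223 -0.113 -0.968]]
```

View pics/top0.png

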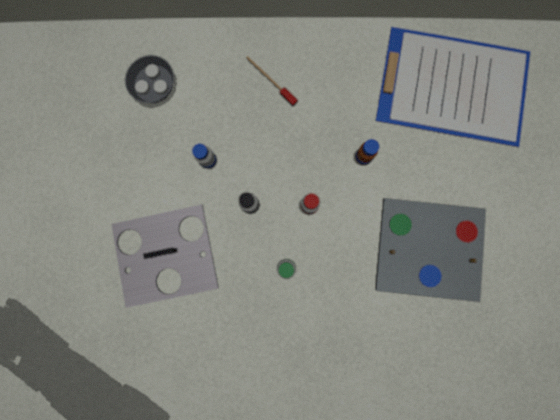

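View pics/scene0.png

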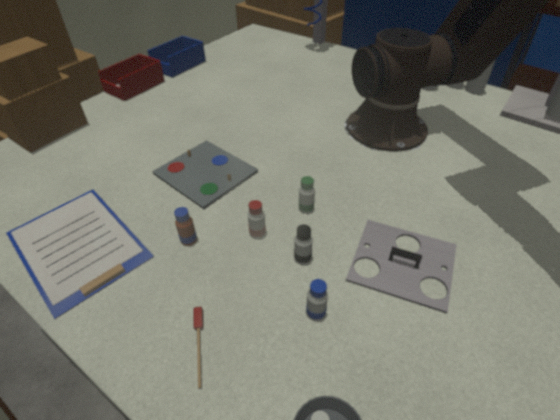

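The top view shows the plate at about (165,255) with its single pocket toward the robot. The base is at (431,250) with blue as the single disc. The bottle caps are blue (201,152), black (248,201), red (311,202), green (286,268) and amber (371,147). The scene view agrees.

```bash
cat >> h.py <<'E'
def masks(p):
    hsv=cv2.cvtColor(p,cv2.COLOR_RGB2HSV);H,S,V=cv2.split(hsv)
    s=(S>110)&(V>35)
    return {"red":s&((H<8)|(H>170)),"green":s&(H>40)&(H<90)|((S>70)&(H>50)&(H<85)&(V>35)),"blue":s&(H>105)&(H<130)}
def blobs(m,amin):
    n,l,st,c=cv2.connectedComponentsWithStats(m.astype(np.uint8))
    return [(c[k],st[k]) for k in range(1,n) if st[k,4]>=amin]
E
python3 - <<'E'
from h import *
np.set_printoptions(precision=1,suppress=True)
i,p,d=load("top0")
for c,m in masks(p).items():
    for cc,st in blobs(m,60):
        print(c,cc,st[2:],"z90",cast(i,cc,90)[0][:2],"z14",cast(i,cc,14)[0][:2])
g=cv2.cvtColor(p,cv2.COLOR_RGB2GRAY)
C=cloud(i,d)
print("cap heights",[C[y,x].round(1) for x,y in [(201,152),(248,201),(311,202),(286,268),(371,147),(160,253),(150,275)]])
dk=np.zeros(g.shape,bool);dk[235:270,135:190]=g[235:270,135:190]<50
for cc,st in blobs(dk,40):
    ys,xs=np.nonzero(dk);r=cv2.minAreaRect(np.c_[xs,ys].astype(np.float32));b=cast(i,cv2.boxPoints(r),43)
    print("handle",cc,cast(i,cc,43)[0],r,b)
print(cast(i,[(248,201)],90))
# pocket centres on bench z=0..8
pk=cast(i,[(129.5,242),(191,228.5),(169,281)],6);print("pockets",pk)
E
```

```text
red [288.1  95.9] [ 17  17 131] z90 [775.8  -1.2] z14 [805.7   0.1]
red [311. 201.] [ 15  15 176] z90 [569.9 -47.9] z14 [579.  -51.4]
red [466.3 231. ] [ 22  21 360] z90 [ 518.4 -337.4] z14 [ 522.4 -370.1]
green [400.1 224. ] [ 22  21 367] z90 [ 529.3 -214.6] z14 [ 534.3 -234.8]
green [285.9 269.8] [ 15  16 182] z90 [440.3  -3. ] z14 [436.3  -1.9]
blue [437.3  88.7] [ 154  118 1634] z90 [ 793.1 -290.3] z14 [ 824.8 -318.3]
blue [370.5 146.9] [ 16  15 186] z90 [ 675.6 -160.1] z14 [ 695.4 -174.9]
blue [199.7 151.1] [ 15  15 171] z90 [663.9 168.1] z14 [682.5 186.6]
blue [429.7 275.5] [ 23  22 387] z90 [ 435.3 -268.2] z14 [ 430.8 -293.9]
cap heights [array([661.8, 165.2,  91.6]), array([567.7,  71.1,  92.3]), array([568. , -48. ,  90.2]), array([443.6,  -3.1,  89.4]), array([ 675.2, -160.9,   91.2]), array([465.1, 251.6,  45. ]), array([418. , 282.9,   8.8])]
handle [159.4 252.6] [465.9 253.5  43. ] ((159.8845977783203, 252.4230499267578), (4.314554691314697, 32.55527877807617), 78.69007110595703) [[463.2 286.3  43. ]
 [477.6 221.1  43. ]
 [469.1 219.   43. ]
 [454.7 284.1  43. ]]
[[568.   71.3  90. ]]
pockets [[486.  332.1   6. ]
 [517.4 200.3   6. ]
 [406.5 242.6   6. ]]
```

>>> carry_out([
  {"dx": -0.038, "dy": -0.024, "twist": 8},
  {"dx": -0.076, "dy": -0.047, "twist": 16},
  {"dx": -0.114, "dy": -0.071, "twist": 24},
  {"dx": -0.152, "dy": -0.094, "twist": 32},
  {"dx": -0.19, "dy": -0.118, "twist": 40},
], grip=0.06)

```text
schema error: expected keys dx, dy, dz, twist
```

>>> carry_out([
  {"dx": -0.04, "dy": 0.005, "dz": 0.02, "twist": 5},
  {"dx": -0.08, "dy": 0.01, "dz": 0.04, "twist": 10},
  {"dx": -0.129, "dy": 0.017, "dz": 0.06, "twist": 10},
  {"dx": -0.129, "dy": 0.017, "dz": 0.06, "twist": 10},
  {"dx": -0.129, "dy": 0.017, "dz": 0.06, "twist": 10},
])

```text
t: 0.65
eef_pos: [405.9, 513.7, 153.7]
tcp_rot: [-3.14, -0.0, 2.496]
ft_force: [-1.0, -0.8, -0.4]
opening: 1.004
```

Run:
```python
from h import *
np.set_printoptions(precision=3,suppress=True)
s=state();print(s["eef_pos"],s["tcp_rot"],s["joints"],np.abs(s["qvel"]).max())
i,p,d=shot("wrist","w1")
C=cloud(i,d);print(C[::60,::80,2].round(0))
```

```text
[405.906 513.678 153.683] [-3.14  -0.     2.496] [ 0.801  0.594  1.545  0.     1.005 -0.124] 0.04047395064270777
[[ -2.   2.  -1.   0.  -2.   0.  -1.]
 [ -1.   0.  -1.   1.  -0.  -0.   0.]
 [ -0.  -1.   1.  -1.  -1.  -0.  -1.]
 [ -1.  -0.  -2.  -2.  -0.   0.   1.]
 [ -1.  -0.  -1.   0.  -0.  -0.   2.]
 [268. 255. 218.  -1.  -1. 215. 254.]
 [273. 274. 275. 274. 275. 274. 275.]]
```

View pics/w1.png

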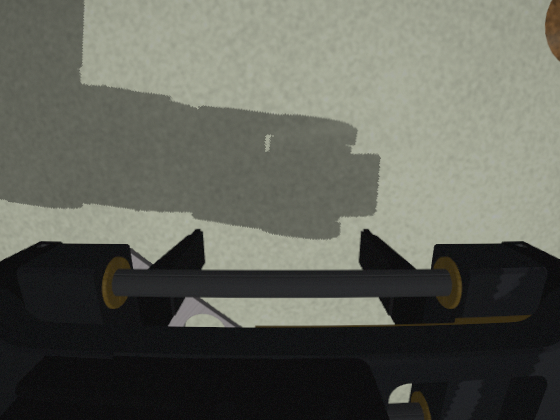

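The camera looks toward +tool x, and the gripper hides the lower part of the image. So I need to stand off about 70 mm in -tool x to look.

>>> carry_out([
  {"dx": -0.038, "dy": -0.032, "dz": 0, "twist": 8},
  {"dx": -0.076, "dy": -0.064, "dz": 0, "twist": 16},
  {"dx": -0.114, "dy": -0.096, "dz": 0, "twist": 24},
  {"dx": -0.152, "dy": -0.128, "dz": 0, "twist": 32},
  {"dx": -0.19, "dy": -0.16, "dz": -0.016, "twist": 40},
], grip=0.06)

```text
t: 1.2
eef_pos: [459.3, 273.5, 169.7]
tcp_rot: [-3.14, 0.0, 1.796]
ft_force: [0.1, 0.4, 0.7]
opening: 0.651
```

>>> carry_out([
  {"dx": -0.044, "dy": 0, "dz": 0, "twist": 0},
  {"dx": -0.088, "dy": 0, "dz": 0, "twist": 0},
  {"dx": -0.088, "dy": 0, "dz": 0, "twist": 0},
  {"dx": -0.088, "dy": 0, "dz": 0, "twist": 0},
])

```text
t: 1.6
eef_pos: [480.5, 189.2, 170.8]
tcp_rot: [3.14, -0.0, 1.799]
ft_force: [0.6, 0.4, 0.1]
opening: 0.632
```

Run:
```python
from h import *
np.set_printoptions(precision=3,suppress=True)
s=state();print(s["eef_pos"],s["tcp_rot"],s["joints"],np.abs(s["qvel"]).max())
i,p,d=shot("wrist","w2")
```

```text
[480.517 189.19  170.793] [ 3.14  -0.     1.799] [0.247 0.391 1.875 0.    0.874 0.018] 0.03539187538859467
```

View pics/w2.png

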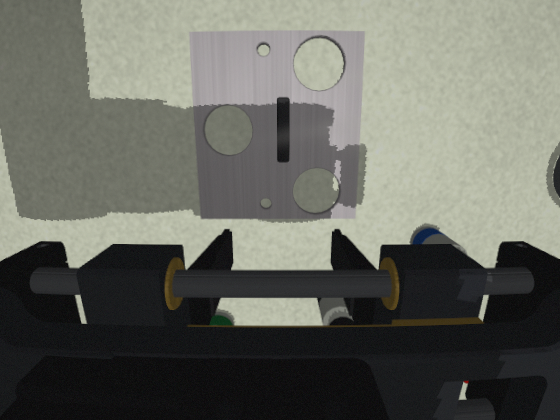

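The picture shows the plate nearly square to the tool. Its handle is at (283,129), the holes are at (263,50) and (265,203), and the pockets are at (319,63), (228,130) and (316,190).

```bash
cat >> h.py <<'E'
def tool(s,P):
    "world point -> dx,dy,dz from TCP in tool axes"
    from scipy.spatial.transform import Rotation as Ro
    return Ro.from_euler("xyz",s["tcp_rot"]).as_matrix().T@(np.asarray(P)-s["eef_pos"])
E
python3 - <<'E'
from h import *
np.set_printoptions(precision=1,suppress=True)
i,p,d=load("w2");g=cv2.cvtColor(p,cv2.COLOR_RGB2GRAY);s=state()
m=np.zeros(g.shape,bool);m[85:175,265:305]=g[85:175,265:305]<45
ys,xs=np.nonzero(m);r=cv2.minAreaRect(np.c_[xs,ys].astype(np.float32));print(r)
print("handle",cast(i,cv2.boxPoints(r),43), cast(i,r[0],43))
C=cloud(i,d);print("h z",C[129,283],np.median(C[m][:,2]), "plate top",C[180,240])
# holes
pts=[]
for (x,y) in [(263,50),(265,203)]:
    w=g[y-11:y+12,x-11:x+12].astype(int);b=np.median(w);mm=abs(w-b)>14
    q=blobs(mm,15);q=max(q,key=lambda k:k[1][4]);c=q[0]+[x-11,y-11];print(c,q[1]);pts.append(cast(i,c,8)[0])
# pockets: depth below plate
pts=np.array(pts);v=pts[0]-pts[1];print(pts,np.linalg.norm(v),np.degrees(np.arctan2(v[1],v[0]))-90)
u=np.array([v[1],-v[0]])/np.linalg.norm(v[:2]);print("origin",pts.mean(0)[:2]+20*u)
E
```

```text
((282.5, 130.5), (61.0, 11.0), 90.0)
handle [[455.2 283.8  43. ]
 [465.3 286.2  43. ]
 [478.7 229.9  43. ]
 [468.1 227.5  43. ]] [[466.7 257.4  43. ]]
h z [466.8 258.9  42.9] 42.70389053022934 plate top [432.7 193.6   7.5]
[262.9  47.9] [  4   2  15  15 152]
[265.3 203.3] [ 6  7 12 10 79]
[[428.3 333.9   8. ]
 [466.2 173.8   8. ]] 164.5445218400258 13.314149480589094
origin [466.7 258.5]
```

>>> carry_out([
  {"dx": 0.035, "dy": 0.001, "dz": 0, "twist": 0},
  {"dx": 0.07, "dy": 0.002, "dz": 0.02, "twist": 0},
  {"dx": 0.07, "dy": 0.002, "dz": 0.06, "twist": 0},
  {"dx": 0.07, "dy": 0.002, "dz": 0.1, "twist": 0},
  {"dx": 0.07, "dy": 0.002, "dz": 0.13, "twist": 0},
])

```text
t: 2.15
eef_pos: [465.2, 259.6, 38.2]
tcp_rot: [-3.141, -0.0, 1.804]
ft_force: [0.2, 0.3, 0.1]
opening: 0.633
```

>>> carry_out([
  {"dx": 0, "dy": 0, "dz": 0.012, "twist": 0},
  {"dx": 0, "dy": 0, "dz": 0.023, "twist": 0},
  {"dx": 0, "dy": 0, "dz": 0.023, "twist": 0},
])

```text
t: 2.45
eef_pos: [466.5, 258.1, 16.7]
tcp_rot: [-3.141, -0.0, 1.801]
ft_force: [0.3, -0.5, -0.2]
opening: 0.631
```

>>> carry_out([
  {"dx": 0, "dy": 0, "dz": 0, "twist": 0},
  {"dx": 0, "dy": 0, "dz": 0, "twist": 0},
  {"dx": 0, "dy": 0, "dz": 0, "twist": 0},
  {"dx": 0, "dy": 0, "dz": 0, "twist": 0},
  {"dx": 0, "dy": 0, "dz": 0, "twist": 0},
], grip=0)

```text
t: 2.95
eef_pos: [466.9, 257.4, 17.3]
tcp_rot: [3.141, -0.0, 1.8]
ft_force: [0.1, -0.2, -0.6]
opening: 0.267
```

>>> carry_out([
  {"dx": 0, "dy": 0, "dz": 0, "twist": 0},
  {"dx": 0, "dy": 0, "dz": 0, "twist": 0},
  {"dx": 0, "dy": 0, "dz": 0, "twist": 0},
])

```text
t: 3.25
eef_pos: [466.6, 257.4, 17.0]
tcp_rot: [-3.141, 0.0, 1.8]
ft_force: [-0.7, -0.8, 2.0]
opening: 0.126
```

>>> carry_out([
  {"dx": 0, "dy": 0, "dz": -0.015, "twist": 0},
  {"dx": 0, "dy": 0, "dz": -0.05, "twist": 0},
  {"dx": 0, "dy": 0, "dz": -0.09, "twist": 0},
  {"dx": 0, "dy": 0, "dz": -0.13, "twist": 0},
  {"dx": 0, "dy": 0, "dz": -0.15, "twist": 0},
])

```text
t: 3.75
eef_pos: [467.2, 257.7, 169.8]
tcp_rot: [3.139, -0.001, 1.8]
ft_force: [0.5, 0.6, -3.6]
opening: 0.124
```

>>> carry_out([
  {"dx": -0.02, "dy": -0.004, "dz": 0, "twist": 4},
  {"dx": -0.05, "dy": -0.009, "dz": 0, "twist": 8},
  {"dx": -0.088, "dy": -0.016, "dz": 0, "twist": 12},
  {"dx": -0.127, "dy": -0.024, "dz": 0, "twist": 16},
  {"dx": -0.167, "dy": -0.031, "dz": 0, "twist": 18},
])

```text
t: 4.25
eef_pos: [474.0, 86.5, 166.6]
tcp_rot: [-3.141, 0.0, 1.484]
ft_force: [0.8, -0.4, -4.1]
opening: 0.122
```

>>> carry_out([
  {"dx": -0.04, "dy": 0.005, "dz": 0, "twist": 0},
  {"dx": -0.08, "dy": 0.01, "dz": 0, "twist": 0},
  {"dx": -0.12, "dy": 0.015, "dz": 0, "twist": 0},
  {"dx": -0.16, "dy": 0.02, "dz": 0, "twist": 0},
  {"dx": -0.2, "dy": 0.025, "dz": 0, "twist": 0},
])

```text
t: 4.75
eef_pos: [482.0, -115.2, 166.6]
tcp_rot: [-3.141, -0.0, 1.486]
ft_force: [0.9, 0.4, -3.0]
opening: 0.124
```

>>> carry_out([
  {"dx": -0.04, "dy": 0.005, "dz": 0, "twist": 0},
  {"dx": -0.08, "dy": 0.01, "dz": 0, "twist": 0},
  {"dx": -0.12, "dy": 0.015, "dz": 0, "twist": 0},
  {"dx": -0.16, "dy": 0.02, "dz": 0, "twist": 0},
  {"dx": -0.185, "dy": 0.024, "dz": 0, "twist": 0},
])

```text
t: 5.25
eef_pos: [490.3, -302.5, 166.3]
tcp_rot: [-3.141, -0.0, 1.484]
ft_force: [-0.7, 1.1, -3.1]
opening: 0.124
```

>>> carry_out([
  {"dx": 0, "dy": 0, "dz": 0.02, "twist": 0},
  {"dx": 0, "dy": 0, "dz": 0.05, "twist": 0},
  {"dx": 0, "dy": 0, "dz": 0.07, "twist": 0},
  {"dx": 0, "dy": 0, "dz": 0.07, "twist": 0},
  {"dx": 0, "dy": 0, "dz": 0.07, "twist": 0},
])

```text
t: 5.75
eef_pos: [490.7, -300.0, 97.0]
tcp_rot: [-3.141, -0.001, 1.486]
ft_force: [-0.0, 0.3, -3.1]
opening: 0.123
```

Run:
```python
from h import *
np.set_printoptions(precision=4,suppress=True)
s=state();print(s["eef_pos"],s["tcp_rot"],s["joints"],s["ft_force"],s["moment"],s["opening"],np.abs(s["qvel"]).max())
i,p,d=shot("wrist","w3"); shot("top","top3")
a=p[0:240,130:430]
cv2.imwrite("pics/w3c.png",cv2.resize(a[:,:,::-1],None,fx=2.4,fy=2.4,interpolation=cv2.INTER_CUBIC))
```

```text
[ 490.7167 -299.9555   96.9508] [-3.1409 -0.0006  1.4859] [-0.6635  0.5653  1.7998  0.0002  0.7774 -0.5788] [-0.0446  0.3195 -3.0659] [-0.0947  0.0253 -0.0813] 0.12294936031104971 0.023925425767918868
```

View pics/w3c.png

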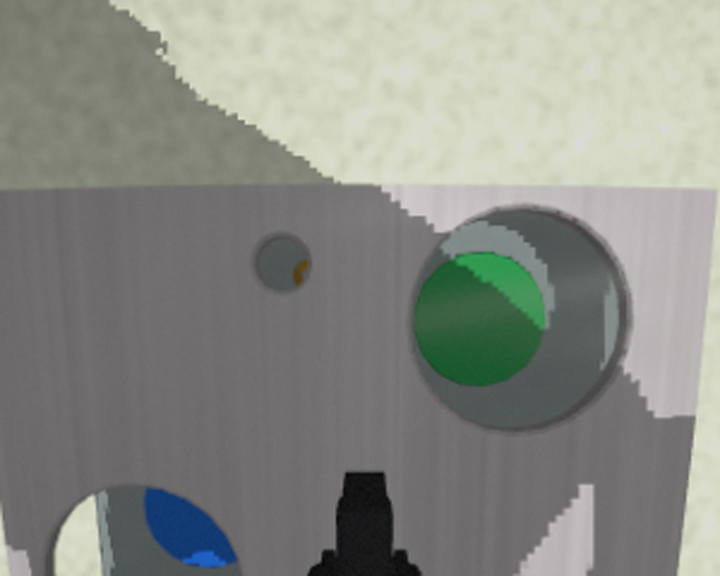

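Through the pocket I see the green disc at about (330,133) in full-image pixels, and the pocket rim is centred at about (346.5,132.7). The hole is at (248,109), with the pin tip partly showing at its right edge, (256,113). I'll turn these into an offset by casting rays.

Run:
```python
from h import *
np.set_printoptions(precision=2,suppress=True)
i,p,d=load("w3");s=state()
b=max([b for b in blobs(masks(p)["green"],100)],key=lambda b:b[1][4]);print(b)
m=masks(p)["green"].astype(np.uint8);c=max(cv2.findContours(m,0,cv2.CHAIN_APPROX_NONE)[0],key=len);(e,ax,an)=cv2.fitEllipse(c);print("ell",e,ax)
C=cloud(i,d);print("plate z",np.median(C[100:150,200:240,2]),np.median(C[100:140,270:290,2]))
# pocket & hole rims by depth: not plate
zi=C[:,:,2];low=((zi<70)&(d>0))
for q in blobs(low[85:,:]|False,30)[:6]: print("low",q[0]+[0,85],q[1])
zt=np.median(C[100:150,200:240,2])
disc=cast(i,e,14)[0];pk=cast(i,(346.5,132.7),88)[0];h=cast(i,(247.9,109.2),88)[0];pin=cast(i,(255.8,113.3),33)[0]
print("disc",disc,"pocket",pk,"hole",h,"pin edge",pin)
print("TCP->tool pocket",tool(s,pk),"hole",tool(s,h),"disc",tool(s,disc),"pin",tool(s,pin))
# base from top0
i0,p0,d0=load("top0")
mm=masks(p0);D={}
for k in mm:
    for c in cv2.findContours(mm[k].astype(np.uint8),0,cv2.CHAIN_APPROX_NONE)[0]:
        if cv2.contourArea(c)>250:
            x,y=c.reshape(-1,2).mean(0)
            if x>385 and y>200: D[k]=cast(i0,cv2.fitEllipse(c)[0],14)[0]
print(D)
hs=cv2.cvtColor(p0,cv2.COLOR_RGB2HSV);S=hs[:,:,1]
for x,y in [(391,252),(472,261)]:
    w=p0[y-5:y+6,x-6:x+7].astype(int);q=(w[:,:,0]-w[:,:,2])>15
    yy,xx=np.nonzero(q);c=(xx.mean()+x-6,yy.mean()+y-5);print("pin",c,q.sum(),cast(i0,c,25)[0])
```

```text
(array([329.31, 132.43]), array([ 303,  105,   54,   56, 2412], dtype=int32))
ell (329.31658935546875, 132.42550659179688) (53.284088134765625, 55.771732330322266)
plate z 87.69408326755463 87.77623631342304
low [ 64.31 173.82] [    0     0   138   184 21610]
low [487.03 173.87] [  409     0   151   184 24324]
low [343.82 132.62] [ 301    3   87   90 6117]
low [247.49 109.81] [238  15  20  21 343]
low [186.63 229.51] [ 153  118   78   63 2993]
low [110.33 309.1 ] [  76  210   70   29 1785]
disc [ 536.09 -235.01   14.  ] pocket [ 534.72 -234.16   88.  ] hole [ 478.8  -216.23   88.  ] pin edge [ 478.77 -215.85   33.  ]
TCP->tool pocket [69.55 37.77  9.97] hole [ 82.68 -19.47   9.89] disc [68.87 39.11 83.98] pin [ 83.1  -19.6   64.89]
{'red': array([ 522.35, -370.07,   14.  ]), 'green': array([ 534.33, -234.87,   14.  ]), 'blue': array([ 430.84, -293.89,   14.  ])}
pin (np.float64(392.06666666666666), np.float64(251.60000000000002)) 15 [ 477.69 -215.26   25.  ]
pin (np.float64(472.88235294117646), np.float64(260.11764705882354)) 17 [ 463.49 -377.2    25.  ]
```

>>> carry_out([
  {"dx": -0.0003, "dy": 0.0014, "dz": 0.015, "twist": 0},
  {"dx": -0.0003, "dy": 0.0014, "dz": 0.03, "twist": 0},
  {"dx": -0.0003, "dy": 0.0014, "dz": 0.037, "twist": 0},
  {"dx": -0.0003, "dy": 0.0014, "dz": 0.037, "twist": 0},
  {"dx": -0.0003, "dy": 0.0014, "dz": 0.037, "twist": 0},
])

```text
t: 6.35
eef_pos: [492.4, -300.6, 60.7]
tcp_rot: [3.141, 0.0, 1.486]
ft_force: [-0.3, 0.0, -3.5]
opening: 0.123
```

Run:
```python
from h import *
np.set_printoptions(precision=2,suppress=True)
s=state();print(s["eef_pos"],s["tcp_rot"])
i,p,d=shot("wrist","w4");zt=s["eef_pos"][2]-9
m=masks(p)["green"].astype(np.uint8);c=max(cv2.findContours(m,0,cv2.CHAIN_APPROX_NONE)[0],key=len);e=cv2.fitEllipse(c);print("disc",tool(s,cast(i,e[0],14)[0]),e)
C=cloud(i,d);low=((C[:,:,2]<zt-5)&(d>0))
print("plate z",np.median(C[100:150,200:240,2]),zt)
for q in blobs(low[80:,:],30): print("low",q[0]+[0,80],q[1])
a=cv2.resize(p[85:165,225:395],None,fx=4,fy=4,interpolation=cv2.INTER_CUBIC);cv2.imwrite("pics/w4c.png",a[:,:,::-1])
a=p[200:330,380:520]
i,q,d=shot("top","top4")
```

```text
[ 492.44 -300.63   60.73] [3.14 0.   1.49]
disc [69.22 37.68 46.73] ((334.4206237792969, 132.06736755371094), (62.13539505004883, 65.37916564941406), 27.10637855529785)
plate z 51.31936816740368 51.72721476481624
low [ 64.13 171.43] [    0     0   138   189 22193]
low [487.18 171.48] [  409     0   151   189 24978]
low [344.69 132.76] [ 301    7   89   92 6320]
low [247.04 109.54] [237  19  21  22 367]
low [185.3  230.23] [ 151  123   80   66 3133]
low [110.31 309.09] [  76  215   70   29 1784]
low [443.72 310.05] [ 401  215   87   31 2350]
low [428.99 392.05] [ 389  301   79   23 1367]
```

View pics/w4c.png

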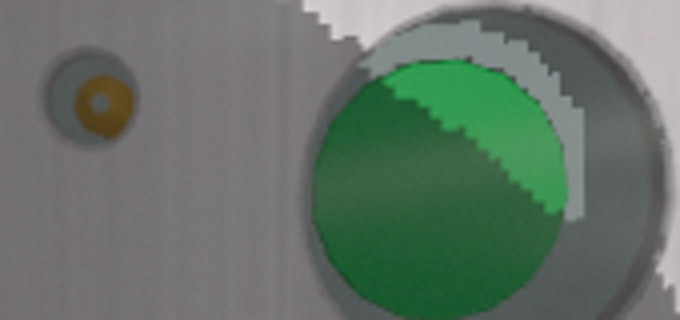

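Run:
```python
from h import *
np.set_printoptions(precision=2,suppress=True)
i,p,d=load("w4");s=state()
for n,uv,z in [("pin tip",(250,110.5),33),("hole",(247.6,109.3),51.7),("pocket",(346.1,132.7),51.7)]:
    print(n,tool(s,cast(i,uv,z)[0]))
C=cloud(i,d);print(C[108:114,247:255,2])
```

```text
pin tip [ 82.78 -19.69  27.71]
hole [ 82.38 -19.17   9.01]
pocket [69.31 38.02  9.09]
[[30.19 31.18 32.49 32.01 31.64 31.37 30.74 29.15]
 [31.22 11.58 12.14 12.43 31.77 31.64 31.31 29.38]
 [32.16 12.91 11.02 11.84 12.57 32.45 32.78 30.26]
 [32.47 12.46 11.13 11.87 10.82 32.36 30.31 29.83]
 [32.38 31.34 11.49 11.33 32.14 31.8  30.68 30.62]
 [30.52 31.09 32.63 31.37 32.09 31.53 31.12 30.2 ]]
```

>>> carry_out([
  {"dx": 0.0001, "dy": -0.0004, "dz": 0.005, "twist": 0},
  {"dx": 0.0001, "dy": -0.0004, "dz": 0.009, "twist": 0},
  {"dx": 0.0001, "dy": -0.0004, "dz": 0.012, "twist": 0},
  {"dx": 0.0001, "dy": -0.0004, "dz": 0.015, "twist": 0},
  {"dx": 0.0001, "dy": -0.0004, "dz": 0.017, "twist": 0},
])

```text
t: 6.95
eef_pos: [491.7, -300.2, 42.5]
tcp_rot: [-3.141, -0.0, 1.486]
ft_force: [-0.1, 0.8, -4.3]
opening: 0.125
```

>>> carry_out([
  {"dx": 0, "dy": 0, "dz": 0.002, "twist": 0},
  {"dx": 0, "dy": 0, "dz": 0.004, "twist": 0},
  {"dx": 0, "dy": 0, "dz": 0.004, "twist": 0},
  {"dx": 0, "dy": 0, "dz": 0.004, "twist": 0},
])

```text
t: 7.35
eef_pos: [491.7, -300.3, 38.9]
tcp_rot: [3.142, -0.0, 1.486]
ft_force: [0.1, -0.9, -4.1]
opening: 0.123
```

```bash
python3 -c "
from h import *
s=state();print(s['eef_pos'],s['tcp_rot'],s['ft_force'],s['moment'])"
```

```text
[ 491.73936908 -300.27605399   38.93623913] [ 3.14154496e+00 -7.77250707e-05  1.48597148e+00] [ 0.06271757 -0.90176545 -4.08103046] [-0.05581106 -0.02577561  0.05020135]
```

No contact force with the plate's underside already below the pin tops, so I keep lowering.

>>> carry_out([
  {"dx": 0, "dy": 0, "dz": 0.003, "twist": 0},
  {"dx": 0, "dy": 0, "dz": 0.006, "twist": 0},
  {"dx": 0, "dy": 0, "dz": 0.008, "twist": 0},
  {"dx": 0, "dy": 0, "dz": 0.009, "twist": 0},
  {"dx": 0, "dy": 0, "dz": 0.009, "twist": 0},
])

```text
t: 7.85
eef_pos: [491.6, -300.2, 29.7]
tcp_rot: [-3.141, -0.0, 1.486]
ft_force: [-0.3, -0.3, -4.3]
opening: 0.126
```

>>> carry_out([
  {"dx": 0, "dy": 0, "dz": 0.0005, "twist": 0},
  {"dx": 0, "dy": 0, "dz": 0.001, "twist": 0},
  {"dx": 0, "dy": 0, "dz": 0.001, "twist": 0},
])

```text
t: 8.15
eef_pos: [491.8, -300.3, 29.1]
tcp_rot: [3.141, 0.0, 1.486]
ft_force: [0.8, -0.8, -4.4]
opening: 0.123
```

Not seated yet, since the plate's weight is still hanging on the gripper. I'll go down in half-millimetre steps.

>>> carry_out([
  {"dx": 0, "dy": 0, "dz": 0.0005, "twist": 0},
  {"dx": 0, "dy": 0, "dz": 0.001, "twist": 0},
  {"dx": 0, "dy": 0, "dz": 0.001, "twist": 0},
])

```text
t: 8.45
eef_pos: [491.8, -300.3, 29.0]
tcp_rot: [3.141, 0.0, 1.486]
ft_force: [-3.0, 2.2, 9.7]
opening: 0.123
```

Contact at +10 N at the expected height. I release, rise and go to look at the red bottle.

>>> carry_out([
  {"dx": 0, "dy": 0, "dz": 0, "twist": 0},
  {"dx": 0, "dy": 0, "dz": 0, "twist": 0},
  {"dx": 0, "dy": 0, "dz": 0, "twist": 0},
  {"dx": 0, "dy": 0, "dz": 0, "twist": 0},
  {"dx": 0, "dy": 0, "dz": 0, "twist": 0},
], grip=0.06)

```text
t: 8.95
eef_pos: [491.7, -300.3, 27.8]
tcp_rot: [-3.142, -0.0, 1.486]
ft_force: [1.1, -0.0, 0.5]
opening: 0.489
```

>>> carry_out([
  {"dx": 0, "dy": 0, "dz": -0.015, "twist": 0},
  {"dx": 0, "dy": 0, "dz": -0.04, "twist": 0},
  {"dx": 0, "dy": 0, "dz": -0.08, "twist": 0},
  {"dx": 0, "dy": 0, "dz": -0.12, "twist": 0},
  {"dx": 0, "dy": 0, "dz": -0.12, "twist": 0},
])

```text
t: 9.45
eef_pos: [493.3, -301.4, 152.7]
tcp_rot: [3.135, 0.004, 1.486]
ft_force: [-0.2, -0.0, 0.4]
opening: 0.634
```

>>> carry_out([
  {"dx": 0.045, "dy": 0.014, "dz": 0, "twist": 0},
  {"dx": 0.09, "dy": 0.028, "dz": 0, "twist": 0},
  {"dx": 0.135, "dy": 0.042, "dz": 0, "twist": 0},
  {"dx": 0.18, "dy": 0.056, "dz": 0, "twist": 0},
  {"dx": 0.188, "dy": 0.057, "dz": 0, "twist": 0},
])

```text
t: 9.95
eef_pos: [565.4, -113.8, 147.2]
tcp_rot: [-3.141, -0.001, 1.49]
ft_force: [0.1, -0.6, 0.4]
opening: 0.627
```

>>> carry_out([
  {"dx": 0, "dy": 0, "dz": 0, "twist": 0},
  {"dx": 0, "dy": 0, "dz": 0, "twist": 0},
])

```text
t: 10.15
eef_pos: [564.1, -118.5, 147.5]
tcp_rot: [-3.141, -0.0, 1.486]
ft_force: [-0.2, 0.2, 0.7]
opening: 0.633
```

```bash
cat >> h.py <<'E'
def capfind(col,fn,ztop=90):
    s=state();i,p,d=shot("wrist",fn);C=cloud(i,d)
    for c in cv2.findContours(masks(p)[col].astype(np.uint8),0,cv2.CHAIN_APPROX_NONE)[0]:
        if cv2.contourArea(c)<200: continue
        e=cv2.fitEllipse(c);x,y=map(int,e[0])
        P=cast(i,e[0],ztop)[0]
        print(col,np.round(e[0]+e[1],1),"z",C[y,x,2].round(1),"world",P.round(1),"tool",tool(s,P).round(1))
    print(s["eef_pos"].round(1),s["tcp_rot"].round(3),"j6",s["joints"][5].round(2))
E
python3 - <<'E'
from h import *
capfind("red","w5"); i,p,d=shot("top","top5")
C=cloud(i,d);a=C[195:305,375:490,2];print("plate/base heights",np.percentile(a,[10,30,50,70,90]))
a=cv2.resize(p[185:315,365:500],None,fx=4,fy=4,interpolation=cv2.INTER_CUBIC)[:,:,::-1]
b=cv2.imread("pics/w5.png");h=max(a.shape[0],b.shape[0]);b=cv2.resize(b,(256,192));o=np.zeros((520,800,3),np.uint8);o[:,:540]=a;o[:192,544:]=b
cv2.imwrite("pics/v5.png",o)
E
```

```text
red [284.7 130.2  38.   39.3] z 90.1 world [572.6 -48.6  90. ] tool [70.4  2.7 57.5]
red [513.3  65.6  18.4  58.7] z 14.4 world [745.2 -13.7  90. ] tool [119.7 171.7  57.4]
[ 564.1 -118.5  147.5] [-3.141 -0.     1.486] j6 -0.24
plate/base heights [ 17.07314438 509.85052071 538.01696421 560.71233951 587.02201807]
```

View pics/v5.png

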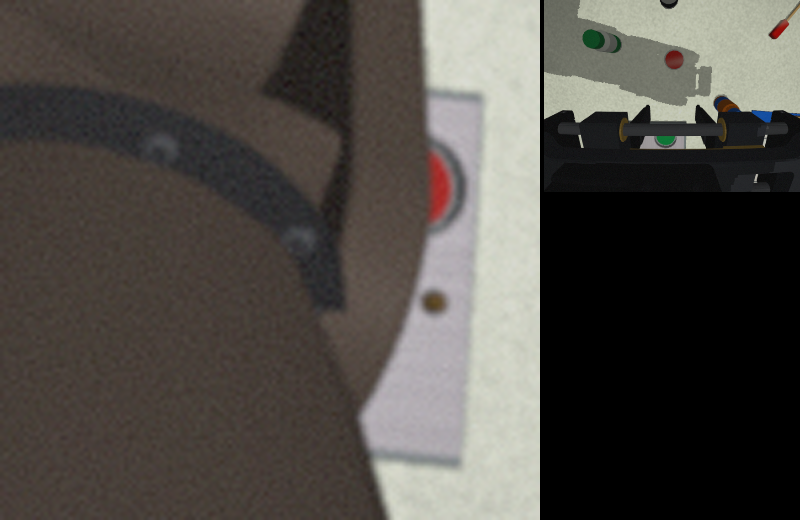

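The plate sits on the base with the -y pin in its hole and the red disc in its pocket. The red bottle is 70 mm ahead and 2.7 mm sideways. Grasping it.

>>> carry_out([
  {"dx": 0.035, "dy": 0.001, "dz": 0, "twist": 0},
  {"dx": 0.07, "dy": 0.003, "dz": 0, "twist": 0},
  {"dx": 0.07, "dy": 0.003, "dz": 0.02, "twist": 0},
  {"dx": 0.07, "dy": 0.003, "dz": 0.06, "twist": 0},
  {"dx": 0.07, "dy": 0.003, "dz": 0.1, "twist": 0},
])

```text
t: 10.75
eef_pos: [573.6, -49.4, 47.4]
tcp_rot: [3.139, 0.0, 1.485]
ft_force: [0.1, 0.3, 0.2]
opening: 0.63
```

>>> carry_out([
  {"dx": 0, "dy": 0, "dz": 0.015, "twist": 0},
  {"dx": 0, "dy": 0, "dz": 0.0215, "twist": 0},
  {"dx": 0, "dy": 0, "dz": 0.0215, "twist": 0},
])

```text
t: 11.05
eef_pos: [573.1, -49.2, 26.0]
tcp_rot: [-3.141, -0.0, 1.485]
ft_force: [-0.4, 0.2, -0.5]
opening: 0.631
```

>>> carry_out([
  {"dx": 0, "dy": 0, "dz": 0, "twist": 0},
  {"dx": 0, "dy": 0, "dz": 0, "twist": 0},
  {"dx": 0, "dy": 0, "dz": 0, "twist": 0},
  {"dx": 0, "dy": 0, "dz": 0, "twist": 0},
  {"dx": 0, "dy": 0, "dz": 0, "twist": 0},
], grip=0.02)

```text
t: 11.55
eef_pos: [573.6, -48.4, 27.3]
tcp_rot: [3.14, 0.0, 1.486]
ft_force: [-1.9, -0.6, 6.4]
opening: 0.394
```

>>> carry_out([
  {"dx": 0, "dy": 0, "dz": -0.015, "twist": 0},
  {"dx": 0, "dy": 0, "dz": -0.05, "twist": 0},
  {"dx": 0, "dy": 0, "dz": -0.09, "twist": 0},
  {"dx": 0, "dy": 0, "dz": -0.13, "twist": 0},
  {"dx": 0, "dy": 0, "dz": -0.13, "twist": 0},
])

```text
t: 12.05
eef_pos: [575.3, -48.5, 161.6]
tcp_rot: [3.133, 0.001, 1.486]
ft_force: [0.3, 0.2, -0.2]
opening: 0.39
```

```bash
python3 -c "
from h import *
s=state();print(s['eef_pos'],s['tcp_rot'],s['opening']*95.1,s['joints'])
print(tool(s,[523.9,-370.6,0]))
shot('top','top6')"
```

```text
[575.31519973 -48.52615597 161.56826291] [3.13325504e+00 8.53190960e-04 1.48620588e+00] 37.092506204359914 [-1.98585561e-01  4.79876165e-01  1.74342932e+00  1.27627102e-04
  9.09906628e-01 -1.14076584e-01]
[-325.12830714  -25.36802131  161.63983033]
```

>>> carry_out([
  {"dx": -0.02, "dy": -0.001, "dz": 0, "twist": 0},
  {"dx": -0.06, "dy": -0.004, "dz": 0, "twist": 0},
  {"dx": -0.1, "dy": -0.007, "dz": 0, "twist": 0},
  {"dx": -0.14, "dy": -0.009, "dz": 0, "twist": 0},
  {"dx": -0.18, "dy": -0.012, "dz": 0, "twist": 0},
])

```text
t: 12.6
eef_pos: [545.3, -227.8, 155.0]
tcp_rot: [-3.14, -0.001, 1.486]
ft_force: [-0.0, -0.1, -0.5]
opening: 0.395
```

>>> carry_out([
  {"dx": -0.04, "dy": -0.003, "dz": 0, "twist": 0},
  {"dx": -0.08, "dy": -0.006, "dz": 0, "twist": 0},
  {"dx": -0.12, "dy": -0.008, "dz": 0, "twist": 0},
  {"dx": -0.145, "dy": -0.01, "dz": 0, "twist": 0},
  {"dx": -0.145, "dy": -0.01, "dz": 0, "twist": 0},
])

```text
t: 13.1
eef_pos: [522.6, -372.8, 154.5]
tcp_rot: [-3.14, -0.001, 1.483]
ft_force: [0.1, -0.7, -0.6]
opening: 0.393
```

>>> carry_out([
  {"dx": 0, "dy": 0, "dz": 0.02, "twist": 0},
  {"dx": 0, "dy": 0, "dz": 0.05, "twist": 0},
  {"dx": 0, "dy": 0, "dz": 0.07, "twist": 0},
  {"dx": 0, "dy": 0, "dz": 0.07, "twist": 0},
  {"dx": 0, "dy": 0, "dz": 0.07, "twist": 0},
])

```text
t: 13.6
eef_pos: [524.0, -369.5, 86.2]
tcp_rot: [-3.141, -0.001, 1.487]
ft_force: [0.8, 0.1, -0.5]
opening: 0.394
```

```bash
python3 -c "
from h import *
s=state();print(s['eef_pos'],s['tcp_rot'],s['opening']*95.1,s['ft_force'])
print(tool(s,[523.9,-370.6,0]))
i,p,d=shot('wrist','w7')
"
```

```text
[ 524.00596249 -369.50138789   86.1697702 ] [-3.14069972e+00 -8.78377620e-04  1.48651137e+00] 37.48469267229502 [ 0.78981691  0.06748065 -0.48908754]
[-1.17932181e+00  6.38431697e-02  8.61687449e+01]
```

View pics/w7.png

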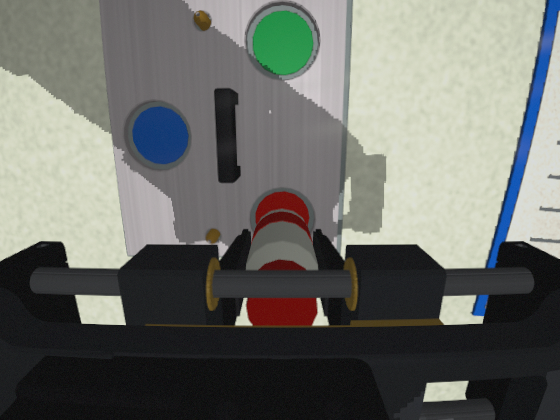

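The picture confirms the fit: both pins stand through their holes, all three discs lie in their pockets, and the red bottle hangs over the red disc. Lowering.

>>> carry_out([
  {"dx": -0.001, "dy": 0, "dz": 0.015, "twist": 0},
  {"dx": -0.001, "dy": 0, "dz": 0.03, "twist": 0},
  {"dx": -0.001, "dy": 0, "dz": 0.038, "twist": 0},
  {"dx": -0.001, "dy": 0, "dz": 0.042, "twist": 0},
  {"dx": -0.001, "dy": 0, "dz": 0.042, "twist": 0},
])

```text
t: 14.15
eef_pos: [523.6, -371.1, 43.6]
tcp_rot: [-3.141, -0.001, 1.486]
ft_force: [-1.2, 0.2, -0.8]
opening: 0.396
```

>>> carry_out([
  {"dx": 0, "dy": 0, "dz": 0.001, "twist": 0},
  {"dx": 0, "dy": 0, "dz": 0.002, "twist": 0},
  {"dx": 0, "dy": 0, "dz": 0.002, "twist": 0},
])

```text
t: 14.45
eef_pos: [523.9, -371.3, 42.6]
tcp_rot: [3.141, 0.0, 1.486]
ft_force: [0.1, -0.0, 0.2]
opening: 0.393
```

>>> carry_out([
  {"dx": 0, "dy": 0, "dz": 0.0005, "twist": 0},
  {"dx": 0, "dy": 0, "dz": 0.001, "twist": 0},
  {"dx": 0, "dy": 0, "dz": 0.001, "twist": 0},
])

```text
t: 14.75
eef_pos: [523.8, -371.2, 41.4]
tcp_rot: [3.141, -0.0, 1.486]
ft_force: [1.0, -0.8, -0.4]
opening: 0.394
```

>>> carry_out([
  {"dx": 0, "dy": 0, "dz": 0.0003, "twist": 0},
  {"dx": 0, "dy": 0, "dz": 0.0005, "twist": 0},
  {"dx": 0, "dy": 0, "dz": 0.0005, "twist": 0},
])

```text
t: 15.05
eef_pos: [523.8, -371.3, 41.3]
tcp_rot: [3.141, 0.0, 1.486]
ft_force: [-1.9, 0.0, 5.2]
opening: 0.393
```

Contact at 5 N, so I release and go to view the green bottle.

>>> carry_out([
  {"dx": 0, "dy": 0, "dz": 0, "twist": 0},
  {"dx": 0, "dy": 0, "dz": 0, "twist": 0},
  {"dx": 0, "dy": 0, "dz": 0, "twist": 0},
  {"dx": 0, "dy": 0, "dz": 0, "twist": 0},
  {"dx": 0, "dy": 0, "dz": 0, "twist": 0},
], grip=0.06)

```text
t: 15.55
eef_pos: [523.8, -371.2, 40.8]
tcp_rot: [-3.142, -0.0, 1.486]
ft_force: [0.3, 0.2, -0.3]
opening: 0.628
```

>>> carry_out([
  {"dx": 0, "dy": 0, "dz": -0.015, "twist": 0},
  {"dx": 0, "dy": 0, "dz": -0.04, "twist": 0},
  {"dx": 0, "dy": 0, "dz": -0.08, "twist": 0},
  {"dx": 0, "dy": 0, "dz": -0.11, "twist": 0},
  {"dx": 0, "dy": 0, "dz": -0.11, "twist": 0},
])

```text
t: 16.05
eef_pos: [525.2, -372.4, 156.5]
tcp_rot: [3.135, 0.005, 1.486]
ft_force: [1.2, 0.9, 0.7]
opening: 0.631
```

>>> carry_out([
  {"dx": 0.04, "dy": -0.016, "dz": 0, "twist": 0},
  {"dx": 0.085, "dy": -0.033, "dz": 0, "twist": 0},
  {"dx": 0.13, "dy": -0.051, "dz": 0, "twist": 0},
  {"dx": 0.175, "dy": -0.068, "dz": 0, "twist": 0},
  {"dx": 0.22, "dy": -0.086, "dz": 0, "twist": 0},
])

```text
t: 16.55
eef_pos: [455.8, -143.1, 151.1]
tcp_rot: [3.141, -0.0, 1.485]
ft_force: [1.1, 0.7, 0.1]
opening: 0.637
```

>>> carry_out([
  {"dx": 0.04, "dy": -0.016, "dz": 0, "twist": 0},
  {"dx": 0.07, "dy": -0.027, "dz": 0, "twist": 0},
  {"dx": 0.07, "dy": -0.027, "dz": 0, "twist": 0},
  {"dx": 0.07, "dy": -0.027, "dz": 0, "twist": 0},
])

```text
t: 16.95
eef_pos: [436.0, -72.5, 151.4]
tcp_rot: [3.141, 0.0, 1.488]
ft_force: [0.3, -0.8, -0.7]
opening: 0.632
```

```bash
python3 -c "
from h import *
capfind('green','w8')"
```

```text
green [281.  131.   37.6  38.7] z 90.8 world [441.8  -3.   90. ] tool [69.8 -0.1 61.3]
[436.  -72.5 151.4] [3.141 0.    1.488] j6 -0.23
```

>>> carry_out([
  {"dx": 0.035, "dy": 0, "dz": 0, "twist": 0},
  {"dx": 0.07, "dy": 0, "dz": 0, "twist": 0},
  {"dx": 0.07, "dy": 0, "dz": 0.02, "twist": 0},
  {"dx": 0.07, "dy": 0, "dz": 0.06, "twist": 0},
  {"dx": 0.07, "dy": 0, "dz": 0.1, "twist": 0},
])

```text
t: 17.5
eef_pos: [442.9, -3.8, 50.2]
tcp_rot: [3.139, 0.0, 1.485]
ft_force: [0.3, 0.4, 0.0]
opening: 0.63
```

>>> carry_out([
  {"dx": 0, "dy": 0, "dz": 0.015, "twist": 0},
  {"dx": 0, "dy": 0, "dz": 0.025, "twist": 0},
  {"dx": 0, "dy": 0, "dz": 0.025, "twist": 0},
])

```text
t: 17.8
eef_pos: [441.8, -3.7, 25.0]
tcp_rot: [-3.14, -0.0, 1.485]
ft_force: [-0.9, -0.2, -0.1]
opening: 0.63
```

>>> carry_out([
  {"dx": 0, "dy": 0, "dz": 0, "twist": 0},
  {"dx": 0, "dy": 0, "dz": 0, "twist": 0},
  {"dx": 0, "dy": 0, "dz": 0, "twist": 0},
  {"dx": 0, "dy": 0, "dz": 0, "twist": 0},
  {"dx": 0, "dy": 0, "dz": 0, "twist": 0},
], grip=0.02)

```text
t: 18.3
eef_pos: [442.1, -3.0, 26.6]
tcp_rot: [3.14, 0.0, 1.486]
ft_force: [-0.5, -0.8, 7.6]
opening: 0.392
```

>>> carry_out([
  {"dx": 0, "dy": 0, "dz": -0.015, "twist": 0},
  {"dx": 0, "dy": 0, "dz": -0.05, "twist": 0},
  {"dx": 0, "dy": 0, "dz": -0.09, "twist": 0},
  {"dx": 0, "dy": 0, "dz": -0.13, "twist": 0},
  {"dx": 0, "dy": 0, "dz": -0.13, "twist": 0},
])

```text
t: 18.8
eef_pos: [443.4, -3.1, 160.2]
tcp_rot: [3.134, 0.0, 1.486]
ft_force: [0.7, 0.5, -1.1]
opening: 0.393
```

>>> carry_out([
  {"dx": 0, "dy": 0, "dz": 0, "twist": 0},
])

```text
t: 18.9
eef_pos: [441.8, -2.9, 156.5]
tcp_rot: [3.139, 0.0, 1.486]
ft_force: [0.8, -0.2, -0.9]
opening: 0.394
```

```bash
python3 -c "
from h import *
s=state();print(s['eef_pos'],s['tcp_rot'],s['opening']*95.1)
print(tool(s,[535.5,-235.1,0]))"
```

```text
[441.76693727  -2.92542507 156.48789897] [3.13948479e+00 5.30471640e-05 1.48607156e+00] 37.43775657131717
[-223.40144934  112.71412283  156.73768457]
```

>>> carry_out([
  {"dx": -0.025, "dy": 0.013, "dz": 0, "twist": 0},
  {"dx": -0.065, "dy": 0.033, "dz": 0, "twist": 0},
  {"dx": -0.105, "dy": 0.053, "dz": 0, "twist": 0},
  {"dx": -0.145, "dy": 0.073, "dz": 0, "twist": 0},
  {"dx": -0.185, "dy": 0.093, "dz": 0, "twist": 0},
])

```text
t: 19.4
eef_pos: [518.5, -196.7, 153.9]
tcp_rot: [-3.139, -0.001, 1.486]
ft_force: [1.6, 0.6, -0.1]
opening: 0.394
```

>>> carry_out([
  {"dx": -0.0385, "dy": 0.0195, "dz": 0, "twist": 0},
  {"dx": -0.0385, "dy": 0.0195, "dz": 0, "twist": 0},
  {"dx": -0.0385, "dy": 0.0195, "dz": 0.02, "twist": 0},
  {"dx": -0.0385, "dy": 0.0195, "dz": 0.06, "twist": 0},
  {"dx": -0.0385, "dy": 0.0195, "dz": 0.07, "twist": 0},
])

```text
t: 19.9
eef_pos: [532.6, -233.6, 81.4]
tcp_rot: [-3.135, -0.003, 1.486]
ft_force: [0.4, 0.5, -0.6]
opening: 0.39
```

>>> carry_out([
  {"dx": 0, "dy": 0, "dz": 0, "twist": 0},
  {"dx": 0, "dy": 0, "dz": 0, "twist": 0},
])

```text
t: 20.1
eef_pos: [535.1, -235.1, 86.4]
tcp_rot: [-3.142, -0.0, 1.486]
ft_force: [-0.6, 0.4, -0.8]
opening: 0.394
```

```bash
python3 -c "
from h import *
s=state();print(s['eef_pos'],s['tcp_rot'],s['ft_force'])
print(tool(s,[535.5,-235.1,0]))"
```

```text
[ 535.11714734 -235.06157798   86.39605891] [-3.14155394e+00 -1.10670128e-04  1.48627682e+00] [-0.58024202  0.44799394 -0.79825343]
[-1.55263200e-02  3.88074058e-01  8.63960428e+01]
```

>>> carry_out([
  {"dx": 0, "dy": 0, "dz": 0.015, "twist": 0},
  {"dx": 0, "dy": 0, "dz": 0.03, "twist": 0},
  {"dx": 0, "dy": 0, "dz": 0.038, "twist": 0},
  {"dx": 0, "dy": 0, "dz": 0.043, "twist": 0},
  {"dx": 0, "dy": 0, "dz": 0.043, "twist": 0},
])

```text
t: 20.6
eef_pos: [535.0, -235.2, 43.2]
tcp_rot: [3.141, -0.0, 1.486]
ft_force: [0.3, 0.8, -0.7]
opening: 0.394
```

>>> carry_out([
  {"dx": 0, "dy": 0, "dz": 0.001, "twist": 0},
  {"dx": 0, "dy": 0, "dz": 0.0015, "twist": 0},
  {"dx": 0, "dy": 0, "dz": 0.0015, "twist": 0},
])

```text
t: 20.9
eef_pos: [535.0, -235.3, 41.8]
tcp_rot: [3.141, 0.0, 1.486]
ft_force: [-0.3, -0.6, -1.2]
opening: 0.39
```

>>> carry_out([
  {"dx": 0, "dy": 0, "dz": 0.0005, "twist": 0},
  {"dx": 0, "dy": 0, "dz": 0.001, "twist": 0},
  {"dx": 0, "dy": 0, "dz": 0.001, "twist": 0},
])

```text
t: 21.2
eef_pos: [534.9, -235.2, 40.7]
tcp_rot: [3.141, 0.0, 1.486]
ft_force: [-0.8, -0.0, 4.1]
opening: 0.392
```

>>> carry_out([
  {"dx": 0, "dy": 0, "dz": 0, "twist": 0},
  {"dx": 0, "dy": 0, "dz": 0, "twist": 0},
  {"dx": 0, "dy": 0, "dz": 0, "twist": 0},
  {"dx": 0, "dy": 0, "dz": 0, "twist": 0},
  {"dx": 0, "dy": 0, "dz": 0, "twist": 0},
], grip=0.06)

```text
t: 21.7
eef_pos: [534.9, -235.2, 40.4]
tcp_rot: [-3.142, -0.0, 1.486]
ft_force: [-0.7, 0.4, -0.6]
opening: 0.627
```

>>> carry_out([
  {"dx": 0, "dy": 0, "dz": -0.015, "twist": 0},
  {"dx": 0, "dy": 0, "dz": -0.04, "twist": 0},
  {"dx": 0, "dy": 0, "dz": -0.08, "twist": 0},
  {"dx": 0, "dy": 0, "dz": -0.11, "twist": 0},
  {"dx": 0, "dy": 0, "dz": -0.11, "twist": 0},
])

```text
t: 22.2
eef_pos: [536.3, -235.9, 154.4]
tcp_rot: [3.136, 0.003, 1.486]
ft_force: [0.2, 0.4, -0.4]
opening: 0.63
```

>>> carry_out([
  {"dx": 0.04, "dy": 0.011, "dz": 0, "twist": 0},
  {"dx": 0.085, "dy": 0.024, "dz": 0, "twist": 0},
  {"dx": 0.13, "dy": 0.036, "dz": 0, "twist": 0},
  {"dx": 0.175, "dy": 0.049, "dz": 0, "twist": 0},
  {"dx": 0.22, "dy": 0.061, "dz": 0, "twist": 0},
])

```text
t: 22.7
eef_pos: [614.5, -19.3, 149.6]
tcp_rot: [-3.141, -0.0, 1.486]
ft_force: [0.5, -0.4, -1.3]
opening: 0.629
```

>>> carry_out([
  {"dx": 0.045, "dy": 0.013, "dz": 0, "twist": 0},
  {"dx": 0.09, "dy": 0.025, "dz": 0, "twist": 0},
  {"dx": 0.122, "dy": 0.034, "dz": 0, "twist": 0},
  {"dx": 0.122, "dy": 0.034, "dz": 0, "twist": 0},
  {"dx": 0.122, "dy": 0.034, "dz": 0, "twist": 0},
])

```text
t: 23.2
eef_pos: [658.0, 98.1, 149.3]
tcp_rot: [-3.14, 0.0, 1.488]
ft_force: [-0.4, -0.2, 0.2]
opening: 0.635
```

```bash
python3 -c "
from h import *
capfind('blue','w9')"
```

```text
blue [284.2 126.8  35.7  39.5] z 88.8 world [666.4 170.4  90. ] tool [72.8  2.4 59.3]
[658.   98.1 149.3] [-3.14   0.     1.488] j6 0.13
```

>>> carry_out([
  {"dx": 0.036, "dy": 0.001, "dz": 0, "twist": 0},
  {"dx": 0.072, "dy": 0.002, "dz": 0, "twist": 0},
  {"dx": 0.072, "dy": 0.002, "dz": 0.02, "twist": 0},
  {"dx": 0.072, "dy": 0.002, "dz": 0.06, "twist": 0},
  {"dx": 0.072, "dy": 0.002, "dz": 0.1, "twist": 0},
])

```text
t: 23.75
eef_pos: [666.7, 167.8, 49.9]
tcp_rot: [3.14, -0.0, 1.485]
ft_force: [0.8, -0.4, -0.1]
opening: 0.631
```

>>> carry_out([
  {"dx": 0, "dy": 0, "dz": 0.015, "twist": 0},
  {"dx": 0, "dy": 0, "dz": 0.023, "twist": 0},
  {"dx": 0, "dy": 0, "dz": 0.023, "twist": 0},
])

```text
t: 24.05
eef_pos: [666.9, 168.4, 27.6]
tcp_rot: [-3.141, -0.0, 1.485]
ft_force: [0.4, -0.1, -0.2]
opening: 0.632
```

>>> carry_out([
  {"dx": 0, "dy": 0, "dz": 0, "twist": 0},
  {"dx": 0, "dy": 0, "dz": 0, "twist": 0},
  {"dx": 0, "dy": 0, "dz": 0, "twist": 0},
  {"dx": 0, "dy": 0, "dz": 0, "twist": 0},
  {"dx": 0, "dy": 0, "dz": 0, "twist": 0},
], grip=0.02)

```text
t: 24.55
eef_pos: [667.0, 169.2, 28.5]
tcp_rot: [3.14, -0.0, 1.486]
ft_force: [-0.9, -0.6, 6.8]
opening: 0.389
```

>>> carry_out([
  {"dx": 0, "dy": 0, "dz": -0.015, "twist": 0},
  {"dx": 0, "dy": 0, "dz": -0.05, "twist": 0},
  {"dx": 0, "dy": 0, "dz": -0.09, "twist": 0},
  {"dx": 0, "dy": 0, "dz": -0.13, "twist": 0},
  {"dx": 0, "dy": 0, "dz": -0.14, "twist": 0},
])

```text
t: 25.05
eef_pos: [668.0, 169.5, 173.4]
tcp_rot: [3.135, -0.002, 1.486]
ft_force: [0.4, 0.7, -1.4]
opening: 0.392
```

>>> carry_out([
  {"dx": 0, "dy": 0, "dz": 0, "twist": 0},
  {"dx": 0, "dy": 0, "dz": 0, "twist": 0},
])

```text
t: 25.25
eef_pos: [666.0, 169.0, 166.6]
tcp_rot: [-3.14, 0.0, 1.486]
ft_force: [-1.5, -0.1, -1.9]
opening: 0.389
```

```bash
python3 -c "
from h import *
s=state();print(s['eef_pos'],s['tcp_rot'],s['opening']*95.1)
print(tool(s,[432.0,-294.5,0]))"
```

```text
[665.99893955 169.01457842 166.62807418] [-3.14028891e+00  2.62977200e-04  1.48595658e+00] 36.98559494820338
[-481.63220698 -193.66243798  167.00736674]
```

>>> carry_out([
  {"dx": -0.0186, "dy": -0.0075, "dz": 0, "twist": 0},
  {"dx": -0.056, "dy": -0.0225, "dz": 0, "twist": 0},
  {"dx": -0.093, "dy": -0.0375, "dz": 0, "twist": 0},
  {"dx": -0.13, "dy": -0.0525, "dz": 0, "twist": 0},
  {"dx": -0.167, "dy": -0.0675, "dz": 0, "twist": 0},
])

```text
t: 25.75
eef_pos: [583.5, 7.3, 165.6]
tcp_rot: [-3.138, -0.0, 1.486]
ft_force: [0.6, -0.6, -0.8]
opening: 0.395
```

>>> carry_out([
  {"dx": -0.037, "dy": -0.015, "dz": 0, "twist": 0},
  {"dx": -0.074, "dy": -0.03, "dz": 0, "twist": 0},
  {"dx": -0.111, "dy": -0.045, "dz": 0, "twist": 0},
  {"dx": -0.148, "dy": -0.06, "dz": 0, "twist": 0},
  {"dx": -0.185, "dy": -0.075, "dz": 0, "twist": 0},
])

```text
t: 26.25
eef_pos: [493.2, -170.5, 165.9]
tcp_rot: [-3.139, -0.001, 1.486]
ft_force: [0.9, -0.5, -1.8]
opening: 0.393
```

>>> carry_out([
  {"dx": -0.037, "dy": -0.015, "dz": 0, "twist": 0},
  {"dx": -0.074, "dy": -0.03, "dz": 0, "twist": 0},
  {"dx": -0.111, "dy": -0.045, "dz": 0, "twist": 0},
  {"dx": -0.13, "dy": -0.052, "dz": 0, "twist": 0},
  {"dx": -0.13, "dy": -0.052, "dz": 0, "twist": 0},
])

```text
t: 26.75
eef_pos: [430.4, -296.3, 165.9]
tcp_rot: [-3.139, -0.002, 1.483]
ft_force: [0.1, -0.2, -0.5]
opening: 0.391
```

>>> carry_out([
  {"dx": 0, "dy": 0, "dz": 0.02, "twist": 0},
  {"dx": 0, "dy": 0, "dz": 0.05, "twist": 0},
  {"dx": 0, "dy": 0, "dz": 0.075, "twist": 0},
  {"dx": 0, "dy": 0, "dz": 0.075, "twist": 0},
  {"dx": 0, "dy": 0, "dz": 0.075, "twist": 0},
])

```text
t: 27.25
eef_pos: [432.0, -293.9, 92.1]
tcp_rot: [-3.14, -0.001, 1.487]
ft_force: [0.4, 0.7, -0.6]
opening: 0.391
```

```bash
python3 -c "
from h import *
s=state();print(s['eef_pos'],s['tcp_rot'],s['opening']*95.1)
print(tool(s,[432.0,-294.5,0]))
shot('wrist','w10')"
```

```text
[ 432.0494818  -293.92862962   92.12054351] [-3.14008178e+00 -1.30574268e-03  1.48661085e+00] 37.14758336458575
[-0.6937928   0.13791923 92.11961289]
```

View pics/w10.png

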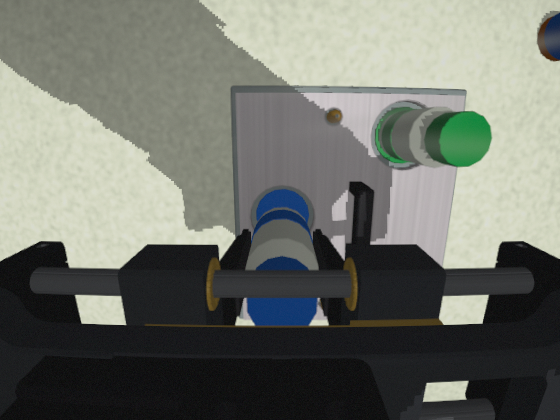

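The green bottle stands upright in its pocket at (440,138), and the blue bottle hangs over the blue disc. Lowering.

>>> carry_out([
  {"dx": -0.001, "dy": 0, "dz": 0.016, "twist": 0},
  {"dx": -0.001, "dy": 0, "dz": 0.032, "twist": 0},
  {"dx": -0.001, "dy": 0, "dz": 0.042, "twist": 0},
  {"dx": -0.001, "dy": 0, "dz": 0.047, "twist": 0},
  {"dx": -0.001, "dy": 0, "dz": 0.047, "twist": 0},
])

```text
t: 27.8
eef_pos: [432.0, -295.6, 45.5]
tcp_rot: [-3.142, -0.0, 1.486]
ft_force: [-0.8, -0.3, -0.4]
opening: 0.39
```

>>> carry_out([
  {"dx": 0, "dy": 0, "dz": 0.001, "twist": 0},
  {"dx": 0, "dy": 0, "dz": 0.0015, "twist": 0},
  {"dx": 0, "dy": 0, "dz": 0.0015, "twist": 0},
])

```text
t: 28.1
eef_pos: [432.0, -295.8, 44.3]
tcp_rot: [3.141, 0.0, 1.486]
ft_force: [-0.5, 0.4, -0.4]
opening: 0.39
```

>>> carry_out([
  {"dx": 0, "dy": 0, "dz": 0.0005, "twist": 0},
  {"dx": 0, "dy": 0, "dz": 0.001, "twist": 0},
  {"dx": 0, "dy": 0, "dz": 0.001, "twist": 0},
])

```text
t: 28.4
eef_pos: [431.9, -295.7, 42.9]
tcp_rot: [3.142, -0.0, 1.486]
ft_force: [0.1, 0.4, -1.2]
opening: 0.39
```

>>> carry_out([
  {"dx": 0, "dy": 0, "dz": 0.0005, "twist": 0},
  {"dx": 0, "dy": 0, "dz": 0.001, "twist": 0},
  {"dx": 0, "dy": 0, "dz": 0.001, "twist": 0},
])

```text
t: 28.7
eef_pos: [431.9, -295.7, 42.5]
tcp_rot: [3.141, 0.0, 1.486]
ft_force: [-2.2, 1.6, 7.2]
opening: 0.393
```

>>> carry_out([
  {"dx": 0, "dy": 0, "dz": 0, "twist": 0},
  {"dx": 0, "dy": 0, "dz": 0, "twist": 0},
  {"dx": 0, "dy": 0, "dz": 0, "twist": 0},
  {"dx": 0, "dy": 0, "dz": 0, "twist": 0},
  {"dx": 0, "dy": 0, "dz": 0, "twist": 0},
], grip=0.052)

```text
t: 29.2
eef_pos: [431.9, -295.7, 41.9]
tcp_rot: [-3.142, -0.0, 1.486]
ft_force: [-0.8, 0.4, 0.3]
opening: 0.55
```

>>> carry_out([
  {"dx": 0, "dy": 0, "dz": -0.015, "twist": 0},
  {"dx": 0, "dy": 0, "dz": -0.04, "twist": 0},
  {"dx": 0, "dy": 0, "dz": -0.08, "twist": 0},
  {"dx": 0, "dy": 0, "dz": -0.12, "twist": 0},
  {"dx": 0, "dy": 0, "dz": -0.14, "twist": 0},
])

```text
t: 29.7
eef_pos: [432.4, -296.1, 185.0]
tcp_rot: [3.139, 0.002, 1.486]
ft_force: [0.1, 0.3, -0.3]
opening: 0.549
```

>>> carry_out([
  {"dx": 0.03, "dy": 0, "dz": 0, "twist": 0},
  {"dx": 0.075, "dy": 0, "dz": 0, "twist": 0},
  {"dx": 0.12, "dy": 0, "dz": 0, "twist": 0},
  {"dx": 0.165, "dy": 0, "dz": 0, "twist": 0},
  {"dx": 0.21, "dy": 0, "dz": 0, "twist": 0},
])

```text
t: 30.2
eef_pos: [449.5, -84.8, 182.0]
tcp_rot: [3.141, -0.0, 1.486]
ft_force: [0.6, -0.1, -0.3]
opening: 0.549
```

>>> carry_out([
  {"dx": 0.045, "dy": 0, "dz": 0, "twist": 0},
  {"dx": 0.09, "dy": 0, "dz": 0, "twist": 0},
  {"dx": 0.135, "dy": 0, "dz": 0, "twist": 0},
  {"dx": 0.18, "dy": 0, "dz": 0, "twist": 0},
  {"dx": 0.225, "dy": 0, "dz": 0, "twist": 0},
])

```text
t: 30.7
eef_pos: [468.5, 139.7, 182.1]
tcp_rot: [3.141, -0.0, 1.486]
ft_force: [0.6, 0.2, 0.1]
opening: 0.55
```

>>> carry_out([
  {"dx": 0.04, "dy": 0, "dz": 0, "twist": 0},
  {"dx": 0.06, "dy": 0, "dz": 0, "twist": 0},
  {"dx": 0.06, "dy": 0, "dz": 0, "twist": 0},
])

```text
t: 31.0
eef_pos: [473.7, 199.6, 181.8]
tcp_rot: [3.142, -0.0, 1.489]
ft_force: [0.5, 0.2, 0.4]
opening: 0.544
```

Run:
```python
from h import *
np.set_printoptions(precision=1,suppress=True)
i,p,d=shot("top","top11");j,q,_=shot("scene","scene11");C=cloud(i,d)
for n,(x,y,z) in dict(red=(523.9,-370.6,104),green=(535.5,-235.1,104),blue=(432,-294.5,104),black=(568,71,90),amber=(675.6,-160,90)).items():
    k=(np.hypot(C[:,:,0]-x,C[:,:,1]-y)<26)&(C[:,:,2]>z-6)&(C[:,:,2]<z+12);print(n,"target",(x,y,z),"cap",C[k].mean(0),k.sum())
yaw=np.radians(-4.9);R=np.array([[np.cos(yaw),-np.sin(yaw)],[np.sin(yaw),np.cos(yaw)]])
L=(C[:,:,:2]-[490.5,-299.3])@R
for a,b in [(-80,-85),(-80,85),(70,-15),(0,-60),(0,60),(70,20)]:
    k=(abs(L[:,:,0]-a)<9)&(abs(L[:,:,1]-b)<9)&(C[:,:,2]<40);print("plate z at",a,b,np.median(C[k][:,2]),k.sum())
o=np.zeros((480,800,3),np.uint8);o[:,:400]=cv2.resize(p[180:324,370:490],(400,480),interpolation=cv2.INTER_CUBIC)[:,:,::-1]
o[:,400:]=cv2.resize(q[110:260,140:265],(400,480),interpolation=cv2.INTER_CUBIC)[:,:,::-1];cv2.imwrite("pics/f.png",o)
```

```text
red target (523.9, -370.6, 104) cap [ 522.2 -369.8  103.6] 205
green target (535.5, -235.1, 104) cap [ 532.6 -234.6  103.8] 219
blue target (432, -294.5, 104) cap [ 430.6 -294.2  104. ] 236
black target (568, 71, 90) cap [570.2  76.3  90.2] 192
amber target (675.6, -160, 90) cap [ 676.8 -161.2   90. ] 196
plate z at -80 -85 20.19819342619214 80
plate z at -80 85 20.292997859876813 83
plate z at 70 -15 19.59682996492899 77
plate z at 0 -60 20.614430116666256 80
plate z at 0 60 19.987205226979963 78
plate z at 70 20 19.570657582298143 75
```

View pics/f.png

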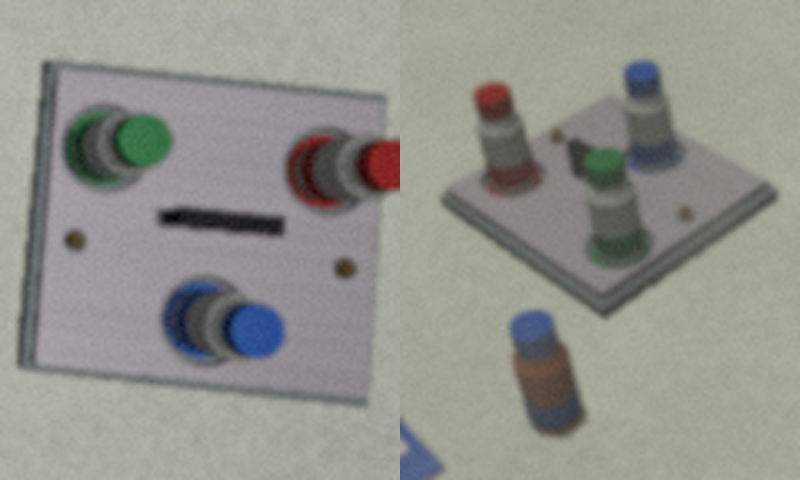

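All three bottles stand upright on their discs, with the cap tops at 104 mm and the plate flat at 20 mm. The black cap reads 5 mm off in y, so I'll compare it with the first picture using the same method.

Run:
```python
from h import *
np.set_printoptions(precision=1,suppress=True)
for f in ["top0","top11"]:
    i,p,d=load(f);C=cloud(i,d)
    for n,(x,y) in dict(black=(568,71),amber=(675.6,-160)).items():
        k=(np.hypot(C[:,:,0]-x,C[:,:,1]-y)<26)&(abs(C[:,:,2]-92)<8);yy,xx=np.nonzero(k);print(f,n,C[k].mean(0),xx.mean(),yy.mean(),k.sum())
```

```text
top0 black [570.2  76.   90.3] 245.55384615384617 199.8051282051282 195
top0 amber [ 676.7 -161.2   90. ] 371.02030456852793 146.35532994923858 197
top11 black [570.2  76.3  90.2] 245.41145833333334 199.78645833333334 192
top11 amber [ 676.8 -161.2   90. ] 371.05102040816325 146.34183673469389 196
```

The black and amber bottles have not moved; my eyeballed pixel for the black cap was off. Handing in.

```bash
python3 -c "
from cell import *
print(job_done())"
```

```text
the job is handed in; nothing more can be done
None
```

The nest is ready and the job is handed in. I lowered the plate over both dowel pins, then set the red, green and blue bottles, in that order, upright on their matching discs. Contact when setting things down was 4 to 10 N, and the clock stood at about 31 s of the allowed 128 s.

Last checks, with the gripper empty and well clear:
- **Plate:** it lies flat, reading 19.6–20.6 mm at six points where 20 mm is expected. Both pins show through their holes.
- **Placed bottles:** the caps are at 103.6–104.0 mm (expected 104) and within about 3 mm of the disc centres. Most of that offset runs the same way in x (1.4 to 2.9 mm), in line with the top camera reading about 1.3 mm low there.
- **Other bottles:** the black-capped and amber bottles have not moved. The black one first seemed 5 mm off, but the first picture measured the same way gave the same spot, so my original reading of its position was wrong.

One call was refused early on because rows lacked some keys. It only meant the first approach stopped short, and I corrected it on the next move.

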